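# Latch the sample chamber and start its pump

## Robot

A 6-joint arm with a two-finger parallel gripper is mounted at the origin on the work surface. World frame = base frame: x ahead of the robot, y to its left, z up, the work surface at z = 0. Lengths are in mm, angles in rad, forces in N, time in s.
With the tool pointing down it reaches from about 350 to 875 mm from the base axis. Payload 15.5 kg.
Tool frame: the origin (TCP) lies on the centre line of the jaws, within the pads' length; the fingertips stand 11 mm ahead of it and the grasp point (between the pads) lies 8 mm behind it; z points along the fingers, y is the line along which they close (so a half turn about z gives the same grasp; the last joint's range is limited). The gripper opens to 85 mm and grips with 20 to 120 N. Pads are 22 mm wide; open, the fingers measure 114 mm over their backs; the gripper's body (76 mm by 85 mm) begins 54 mm behind the grasp point. The pads swing forward as they close: fully open they stand 13 mm farther back than shut.
Start: joints at [1.127, 0.494, 1.345, -0, 1.302, -0.096], TCP at [213.602, 587.368, 217.177] pointing down, gripper open.
Joint ranges: [-2.91, 2.91], [-0.82, 2.16], [0.22, 2.67], [-1.22, 4.37], [0.12, 2.79], [-3.08, 3.08]. Speed limits (rad/s): [1.89, 1.89, 2.57, 3.01, 3.01, 3.01].

## Interface

Orientations are given as [roll, pitch, yaw] about the fixed x, y, z axes, in that order (R = Rz(yaw) Ry(pitch) Rx(roll)).
In Python, from bench import * gives the robot as it stands.
- The arm moves only by the tool move_arm, never from a script. Its argument "rows" is one flat list of numbers, 5 for each row, row after row: the opening, from -1 (shut) to 1 (fully open), then the shift along the tool's x, y, z in m, then the turn about the tool's z in degrees. A call has 1 to 10 rows; each row shifts and turns the commanded pose from where the row before left it, along the tool's axes as they then stand; what a row does not reach is not made up. A row lasts 1/8 s, in which the tool goes at most 62.5 mm and 10.7 degrees, less where a joint would pass 70% of its speed; a pose out of reach is approached as far as the arm can. A call is refused whole if a number of a shift passes 0.0625 or a number of a turn 10.7, either way. A call with a gripper value outside its range is refused whole. The fingers move at their own pace and stop on an object; "newtons" is the grip in N (left out, the last holds). Time passes only in rows, so rows that do not move let the fingers close. It gives the time, the measured TCP pose, the force, the opening and the grip force at its end, in the units of the state.
- get_state(): the state, without advancing time (a new reading comes with each control period).
- camera(name): name is "scene" or "top"; returns a dict with "image" (420x560x3 uint8, red, green, blue), "intrinsics" (3x3 intrinsics, pixels), "eye" and "attitude" of the camera in the world. Camera axes: x right, y down, z forward; pixel columns grow to the right and rows downward; lengths in mm; the calibration is good to about 2 mm. A picture is of the moment at which its call begins. There is no depth.
- close_job(): hands the job in; it is judged then, once.
The state is a dict: "time_s": time; "joint_pos": joint angles; "qvel": joint speeds; "tau": joint torques, N m; "eef_pos": TCP position; "ee_rot": TCP orientation; "ft_force": force on the tool from outside, world axes, zero at the start; "ft_torque": the same for the moment, N m; "finger_gap": opening from 0.0 (shut) to 1.0 (fully open); "grasp_force": force on a finger pad.
Only numpy, scipy, OpenCV 4.12 (cv2) and the standard library are available. Lean on these libraries where they do the work, as an engineer would, in place of code of your own. Each camera call takes 0.05 s, during which the arm holds its last target. There are 200 camera calls.

## Task

Get the sample chamber pumping, using the closed fingertips: push the chamber's two lid latches all the way down, first the one beside the lid's hinge and then the one at the front by the lifting lug; after that tip the console's rocker switch fully over by pressing its raised half, and last press the small round start button fully in, hold it a moment and let it come back out. Keep off the large mushroom-headed stop button, do not shift or lift the console, and leave the vials, jar and screwdriver where they are.

Things in the scene. Friction and masses are not known exactly. Their poses are not given: they have to be found in the camera images.
- chamber: Fixed round steel chamber, 184 mm diameter, lid already shut, lid top 85 mm above the table. Origin: centre of its underside, z up. Its +x points to the dark hinge block on the rim (60 mm wide, out to 111 mm, pin top 99 mm high); the lifting lug sticks out at -x to 111 mm. A low window is mid-lid; a side pipe leaves low at -y, out to 124 mm. Stands left or right of the console, turned either way.
- latch_hinge (a joint): Travel in m of the push latch beside the hinge: 0 = fully up, 0.012 = fully down (end stop). It starts between 0 and 0.002. Pushed straight down it moves against a steady friction of about 4 N (plus more if pushed fast, 20 N per m/s) and stays where it is left; no spring.
- latch_hinge_top (a point): Centre of the top of the hinge-side push latch: a black round head of 24 mm diameter and 8 mm thick on a 12 mm steel pin; head top 26 mm above the lid (111 mm above the table) when up, 14 mm above the lid (99 mm) when down. It stands at x +50, y +52 mm in the chamber's frame; the point moves with the latch.
- latch_front (a joint): Travel in m of the push latch at the front, by the lifting lug: same values and behaviour as latch_hinge, same start range.
- latch_front_top (a point): Centre of the top of the front push latch, the same size and heights as the hinge one, at x -73, y 0 mm in the chamber's frame; the point moves with the latch.
- console: Loose white control box, 140 mm (x) by 200 mm (y), top face 60 mm above the table, about 1.8 kg, on rubber feet. Origin: centre of its underside; z up. On its top: the rocker at y +60 mm, the start button at x +30, y -15 mm, the mushroom stop button at x -30, y -65 mm.
- rocker (a joint): Rocker angle in rad: 0 = off (half towards the console's -x level, half towards +x raised), 0.4 = on (the +x half level, the other raised; end stop). It stays where it is left; about 0.06 N m of friction, so about 3 N at the pressing point.
- rocker_raised (a point): Pressing point on the upper face of the rocker's +x half, 20 mm from the pivot. White V-shaped rocker in a black bezel, 30 mm wide (console y), each half 30 mm long (console x), pivot line at x 0, y +60 mm in the console's frame and 70 mm above the table. The point lies at 78 mm height when off and at 70 mm when on, and moves with the rocker.
- start (a joint): Travel in m of the round start button: 0 = out, 0.006 = fully in; a spring pushes it back, about 5 N when fully in.
- start_top (a point): Centre of the top of the start button: grey, 28 mm diameter, in a black housing 44 mm across and 12 mm high on the console's top; the point is 82 mm above the table when out, 76 mm when in, and moves with the button.
- stop (a joint): Travel in m of the stop button: 0 = out, 0.006 = in; sprung. Not to be pressed.
- stop_top (a point): Centre of the top of the stop button: grey mushroom head of 40 mm diameter, top 25 mm above the console's top face. Not to be pressed.
- vial0: Loose glass vial with white cap, 25 mm diameter, 55 mm tall, standing 22 mm deep in a fixed white rack (50 x 190 x 30 mm) beyond the work. Origin: centre of its underside. Leave alone.
- vial1: Second such vial in the same rack. Leave alone.
- vial2: Third such vial in the same rack. Leave alone.
- jar: Loose amber glass jar with lid, 60 mm diameter, 75 mm tall, at one side of the work. Origin: centre of its underside. Leave alone.
- driver: Loose screwdriver lying flat at the other side of the work, along its own x. Leave alone.

How it is judged (in metres and radians):
On the way, in this order (a step that is already met when the one before it is completed fails the run):
1. the latch beside the hinge is fully down, under the fingers (value of joint latch_hinge above 0.01 m and contact force between the fingers and chamber above 0.3 N), for 0.05 s.
2. the front latch is fully down, under the fingers (value of joint latch_front above 0.01 m and contact force between the fingers and chamber above 0.3 N), for 0.05 s.
3. the rocker is tipped fully over, under the fingers (value of joint rocker above 0.33 rad and contact force between the fingers and console above 0.3 N), for 0.05 s.
4. the start button is pressed fully in, under the fingers (value of joint start above 0.0045 m and contact force between the fingers and console above 0.3 N), for 0.05 s.
At the end, for the whole second after the job is handed in: Both latches down by more than 10 of 12 mm, rocker beyond 0.33 of 0.40 rad, start button back out (under 2 mm), stop button untouched, console and bystanders within 20 mm of where they stood (value of joint each of latch_hinge, latch_front above 0.01 m and value of joint rocker above 0.33 rad and value of joint each of start, stop below 0.002 m and distance of each of console, vial0, vial1, vial2, jar, driver from where it was at the start of the episode below 0.02 m and angle between console's own z axis and vertical below 0.05 rad).
It fails at once if the front latch is pushed down before the hinge one is down (value of joint latch_front above 0.006 m and value of joint latch_hinge below 0.009 m).
It fails at once if the rocker is tipped before both latches are down (value of joint rocker above 0.2 rad and value of joint any of latch_hinge, latch_front below 0.009 m).
It fails at once if the start button is pressed before the rocker is on (value of joint start above 0.003 m and value of joint rocker below 0.3 rad).
It fails at once if the stop button is pressed (value of joint stop above 0.003 m).
It fails at once if the console is shifted or lifted, or a vial, the jar or the screwdriver is moved (distance of console from where it was at the start of the episode above 0.025 m or angle between console's own z axis and vertical above 0.1 rad or distance of any of vial0, vial1, vial2, jar, driver from where it was at the start of the episode above 0.03 m).
It also fails if it takes over 45 s, if anything falls off the work surface, if the arm or the gripper's body presses on something with over 40 N, if the wrist force passes 120 N, or if a joint passes its speed limit or range.

## Working session

There is one attempt and no reset: what is moved stays moved. The work goes in short steps, Python scripts to look and compute and a tool call to move; the robot and the scene stay as the last step left them, time stands still between calls to the robot, and variables do not carry over. Pictures are saved under pics/ and viewed, at most 10 in all, crops included, and the job is handed in when it is done.

Besides the shell and the picture viewer there is one more tool, called by a JSON object that holds its "name" and its "arguments". move_arm: Moves the arm, as the interface text tells. Its arguments: {"type":"object","properties":{"rows":{"type":"array"},"newtons":{"type":"number"}},"required":["rows"]}

```bash
mkdir -p pics; python3 - <<'E'
from bench import *
import cv2,numpy as np
for n in("top","scene"):
    c=camera(n); cv2.imwrite(f"pics/{n}0.png",c["image"][:,:,::-1]); print(n,c["intrinsics"],c["eye"],c["attitude"])
s=get_state();print(s["eef_pos"],s["ee_rot"],s["time_s"])
E
```

```text
top [[398.00366826   0.         280.69353159]
 [  0.         398.00366826 206.53182941]
 [  0.           0.           1.        ]] [ 481.73293875   16.89876839 1276.25649312] [-3.04151663 -0.00941982 -1.55098526]
scene [[455.55193328   0.         273.65279389]
 [  0.         455.55193328 207.22046723]
 [  0.           0.           1.        ]] [1454.52342566   -9.82668064  880.14721676] [-2.32125419e+00 -1.02501406e-03  1.54628831e+00]
[213.45850529 587.0573898  216.67022106] [-3.14050572e+00 -1.11156021e-04  2.79277819e+00] 0.1
```

View pics/top0.png

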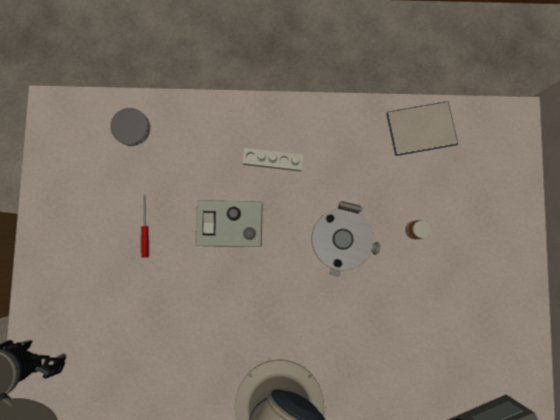

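View pics/scene0.png

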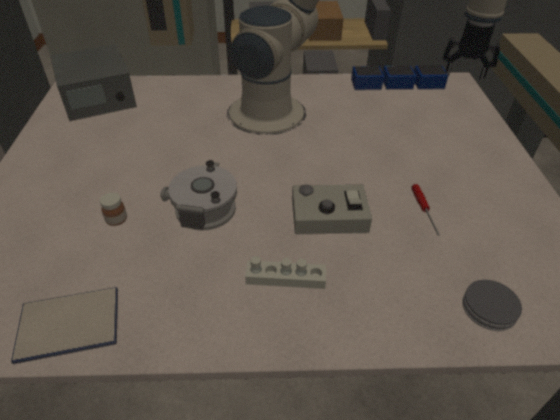

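The top view shows the chamber at (343,239) with its latches at (330,218) for the hinge side and (338,263) for the front. The console is at (229,223), with the rocker at (209,223), start at (234,213) and stop at (250,233). I'll zoom in for accuracy.

```bash
cat > h.py <<'E'
import numpy as np,cv2
from scipy.spatial.transform import Rotation as R
def ray(c,px,z):
    d=R.from_euler("xyz",c["attitude"]).as_matrix()@np.linalg.inv(c["intrinsics"])@[px[0],px[1],1]
    e=np.array(c["eye"]); return e+d*(z-e[2])/d[2]
def proj(c,p):
    q=c["intrinsics"]@(R.from_euler("xyz",c["attitude"]).as_matrix().T@(np.array(p)-c["eye"])); return q[:2]/q[2]
E
python3 - <<'E'
from bench import *
from h import *
c=camera("top"); im=c["image"][:,:,::-1]
cv2.imwrite("pics/topz.png",cv2.resize(im[190:290,190:390],None,fx=4,fy=4,interpolation=cv2.INTER_CUBIC))
for n,p,z in[("hl",(330,218),110),("fl",(338,263),110),("ch",(343,239),88),("rock",(209,223),70),("start",(234,213),82),("stop",(250,233),85)]: print(n,ray(c,p,z).round(1))
E
```

```text
hl [ 568.2 -137.4  110. ]
fl [ 437.5 -161.6  110. ]
ch [ 507.9 -179.5   88. ]
rock [548.4 224.   70. ]
start [579.4 148.1  82. ]
stop [520.2  98.1  85. ]
```

View pics/topz.png

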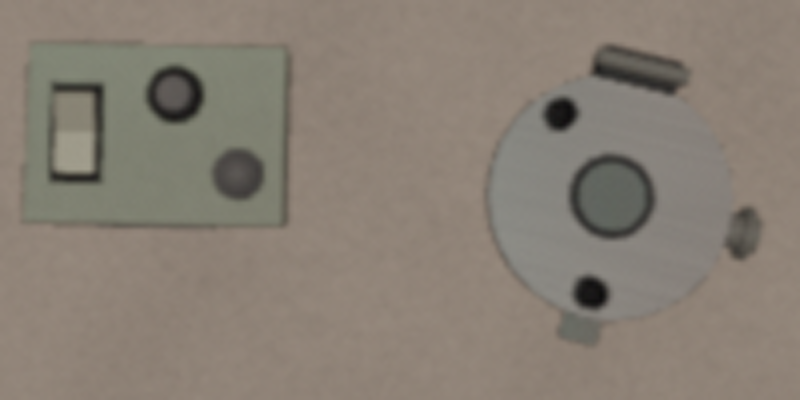

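The zoom puts the hinge latch at (330.1,218.4), front latch at (337.6,263.1), start at (233.6,213.4) and the rocker centre at (208.9,222.9). Console yaw is about 0 and its raised half points to world +x. I'll turn the tool to yaw π, close it and travel to the hinge latch.

{"name": "move_arm", "arguments": {"rows": [-1,0,0,0,-10,-1,0,0,0,-10,-1,-0.0253,-0.0517,0,0,-1,-0.0253,-0.0517,0,0,-1,-0.0253,-0.0517,0,0,-1,-0.0253,-0.0517,0,0,-1,-0.0253,-0.0517,0,0,-1,-0.0253,-0.0517,0,0,-1,-0.0253,-0.0517,0,0,-1,-0.0253,-0.0517,0,0], "newtons": 40}}

```text
time_s: 1.4
eef_pos: [416.6, 172.1, 217.2]
ee_rot: [3.142, 0.0, -3.141]
ft_force: [1.4, 0.5, 0.5]
finger_gap: -0.002
grasp_force: 0.0
```

{"name": "move_arm", "arguments": {"rows": [-1,-0.0253,-0.0517,0,0,-1,-0.0253,-0.0517,0,0,-1,-0.0253,-0.0517,0,0,-1,-0.0253,-0.0517,0,0,-1,-0.0253,-0.0517,0,0,-1,-0.0253,-0.0517,0,0,-1,0,0,0.03,0,-1,0,0,0.03,0,-1,0,0,0,0]}}

```text
time_s: 2.52
eef_pos: [566.6, -136.0, 155.3]
ee_rot: [3.14, -0.004, -3.142]
ft_force: [-0.0, 0.3, 0.6]
finger_gap: 0.003
grasp_force: 0.0
```

```bash
python3 - <<'E'
from bench import *
from h import *
c=camera("scene"); im=c["image"][:,:,::-1]
cv2.imwrite("pics/s1.png",cv2.resize(im[110:240,140:400],None,fx=3,fy=3,interpolation=cv2.INTER_CUBIC))
s=get_state();print(s["eef_pos"])
for p in[(568.2,-137.4,110),(437.5,-161.6,110),(568,224,78),(579.4,148,82)]: print((proj(c,p)-[140,110])*3)
E
```

```text
[ 567.55441532 -136.17247131  156.90655658]
[225.82480545 246.16321082]
[209.40787234 153.80242753]
[641.58672629 267.18787024]
[556.97270886 273.90731548]
```

View pics/s1.png

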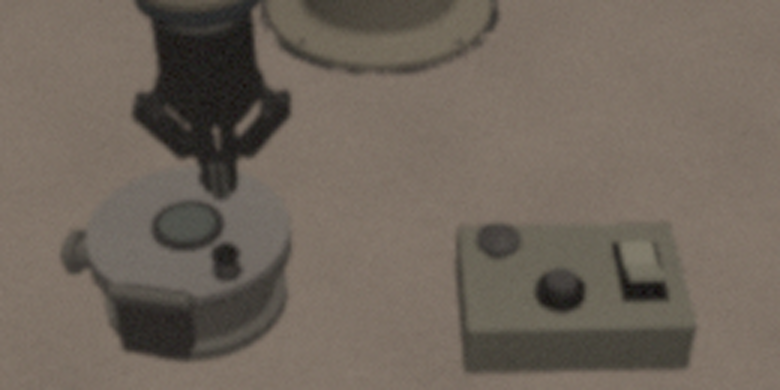

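The projected latch at (226,246) matches the picture, where it sits at (226,252). The fingertips are above it, so I'll press.

{"name": "move_arm", "arguments": {"rows": [-1,0,-0.001,0.015,0,-1,0,0,0.012,0,-1,0,0,0.006,0,-1,0,0,0.004,0,-1,0,0,0.004,0,-1,0,0,0.003,0,-1,0,0,0,0]}}

```text
time_s: 3.45
eef_pos: [567.9, -137.3, 113.1]
ee_rot: [3.142, -0.0, -3.141]
ft_force: [-0.3, -0.2, 1.0]
finger_gap: -0.003
grasp_force: 0.0
```

{"name": "move_arm", "arguments": {"rows": [-1,0,0,0.002,0,-1,0,0,0.002,0,-1,0,0,0.001,0]}}

```text
time_s: 3.82
eef_pos: [568.0, -137.3, 108.1]
ee_rot: [3.142, -0.0, -3.141]
ft_force: [-0.1, -0.3, -0.0]
finger_gap: 0.003
grasp_force: 0.0
```

No force is showing although the tips should be at 97 mm, so I'll look.

```bash
python3 - <<'E'
from bench import *
from h import *
a=[]
for n,(r0,r1,c0,c1) in {"scene":(140,230,150,260),"top":(190,280,290,400)}.items():
    im=camera(n)["image"][:,:,::-1][r0:r1,c0:c1]
    a.append(cv2.resize(im,(396,324),interpolation=cv2.INTER_CUBIC))
cv2.imwrite("pics/s2.png",np.hstack(a))
print([get_state()[k] for k in("eef_pos","ft_force")])
E
```

```text
[array([ 567.93372728, -137.34109477,  108.05827902]), array([ 0.19913825, -0.10647627, -0.04959597])]
```

View pics/s2.png

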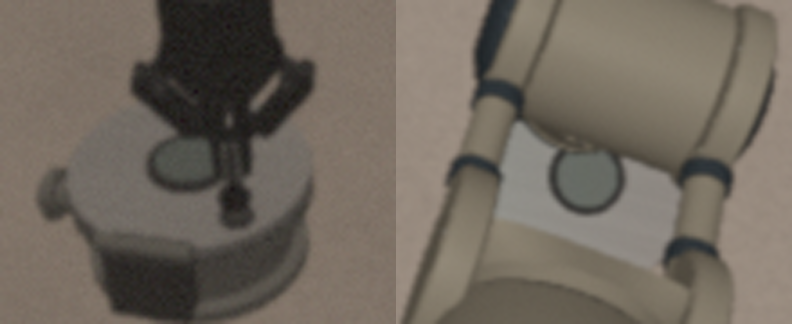

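```bash
python3 - <<'E'
from bench import *
from h import *
c=camera("scene");
for z in(97,111,119,125):
  for x in(557,568,579): print(z,x,((proj(c,(x,-137.3,z))-[150,140])*3.6).round(),end=" ")
  print()
for z in (85,99,111):
  for r in (182,188,194,200): print(z,r,ray(c,(215.3,r),z).round(0)[:2],end=" ")
  print()
E
```

```text
97 557 [238. 191.] 97 568 [237. 201.] 97 579 [236. 211.] 
111 557 [236. 176.] 111 568 [235. 186.] 111 579 [234. 196.] 
119 557 [235. 168.] 119 568 [234. 178.] 119 579 [233. 188.] 
125 557 [234. 161.] 125 568 [233. 171.] 125 579 [232. 181.] 
85 182 [ 498. -144.] 85 188 [ 523. -143.] 85 194 [ 547. -141.] 85 200 [ 571. -139.] 
99 182 [ 515. -142.] 99 188 [ 539. -140.] 99 194 [ 563. -139.] 99 200 [ 586. -137.] 
111 182 [ 529. -140.] 111 188 [ 553. -138.] 111 194 [ 577. -137.] 111 200 [ 600. -135.]
```

```bash
python3 - <<'E'
from bench import *
from h import *
a=cv2.imread("pics/scene0.png")[160:220,185:245]
b=camera("scene")["image"][:,:,::-1][160:220,185:245]
cv2.imwrite("pics/s3.png",np.hstack([cv2.convertScaleAbs(cv2.resize(i,(396,396),interpolation=cv2.INTER_CUBIC),alpha=1.8) for i in(a,b)]))
c=camera("scene")
for p in[(568.2,-137.4,111),(568.2,-137.4,99),(580,-137.4,97),(556,-137.4,97)]: print(((proj(c,p)-[185,160])*6.6).round())
E
```

```text
[200. 210.]
[202. 233.]
[201. 257.]
[205. 216.]
```

View pics/s3.png

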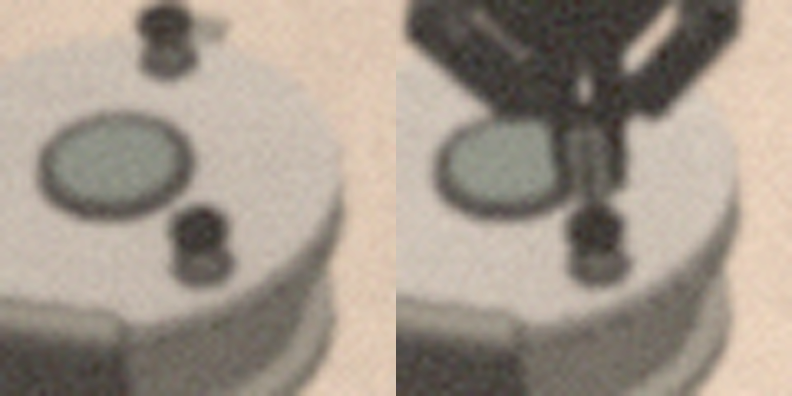

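```bash
python3 - <<'E'
from bench import *
from h import *
ct=camera("top");cs=camera("scene")
P=np.array([213.5,587.2,217]); d=np.array([.342,.94,0])
for z in(217,245):
  for s in(-50,0,50): print(z,s,proj(ct,P*[1,1,0]+[0,0,z]+s*d).round(),proj(cs,P*[1,1,0]+[0,0,z]+s*d).round())
a=cv2.imread("pics/top0.png")[330:420,0:90];b=cv2.imread("pics/scene0.png")[5:95,425:515]
cv2.imwrite("pics/s4.png",np.hstack([cv2.convertScaleAbs(cv2.resize(i,(396,396),interpolation=cv2.INTER_CUBIC),alpha=2) for i in(a,b)]))
E
```

```text
217 -50 [ 71. 354.] [444.  81.]
217 0 [ 53. 347.] [462.  84.]
217 50 [ 35. 340.] [479.  87.]
245 -50 [ 65. 357.] [447.  73.]
245 0 [ 47. 350.] [464.  75.]
245 50 [ 28. 342.] [482.  78.]
```

View pics/s4.png

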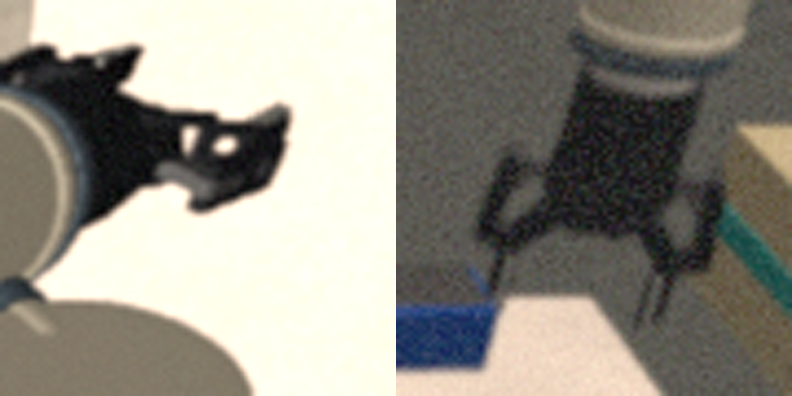

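Triangulating the start pictures, the open tips at (448,70) and (484,79) in the scene view sit about 25 mm higher than nominal. The latch head has not moved, so the fingers are still above it. I'll go lower slowly and watch the force.

{"name": "move_arm", "arguments": {"rows": [-1,-0.002,0,0.003,0,-1,0,0,0.003,0,-1,0,0,0.003,0]}}

```text
time_s: 4.55
eef_pos: [570.0, -137.3, 98.9]
ee_rot: [3.142, -0.0, -3.141]
ft_force: [-0.4, -0.4, 0.6]
finger_gap: 0.002
grasp_force: 0.0
```

{"name": "move_arm", "arguments": {"rows": [-1,0,0,0.002,0,-1,0,0,0.002,0]}}

```text
time_s: 4.8
eef_pos: [570.0, -137.4, 95.1]
ee_rot: [-3.142, -0.0, -3.141]
ft_force: [-0.8, -0.4, 3.7]
finger_gap: -0.001
grasp_force: 2.0
```

{"name": "move_arm", "arguments": {"rows": [-1,0,0,0.002,0,-1,0,0,0.002,0]}}

```text
time_s: 5.05
eef_pos: [570.0, -137.4, 91.2]
ee_rot: [-3.142, 0.0, -3.141]
ft_force: [-1.6, 0.5, 4.9]
finger_gap: 0.004
grasp_force: 2.0
```

Contact came at TCP z of about 97, with 4–5 N of friction. I'll carry on to the end stop.

{"name": "move_arm", "arguments": {"rows": [-1,0,0,0.002,0,-1,0,0,0.002,0]}}

```text
time_s: 5.3
eef_pos: [570.0, -137.3, 87.1]
ee_rot: [-3.142, 0.0, -3.141]
ft_force: [-1.4, -0.1, 4.2]
finger_gap: 0.001
grasp_force: 2.0
```

{"name": "move_arm", "arguments": {"rows": [-1,0,0,0.001,0,-1,0,0,0.001,0]}}

```text
time_s: 5.55
eef_pos: [570.0, -137.3, 85.1]
ee_rot: [3.142, -0.0, -3.141]
ft_force: [-0.4, 0.3, 4.0]
finger_gap: 0.002
grasp_force: 1.9
```

{"name": "move_arm", "arguments": {"rows": [-1,0,0,0.001,0]}}

```text
time_s: 5.68
eef_pos: [570.1, -137.4, 84.7]
ee_rot: [-3.141, 0.0, -3.141]
ft_force: [-6.2, 2.9, 25.6]
finger_gap: 0.005
grasp_force: 13.1
```

The end stop is reached at TCP z 84.8 with 25 N. On to the front latch.

{"name": "move_arm", "arguments": {"rows": [-1,0,0,-0.03,0,-1,0,0,-0.02,0,-1,0.0438,-0.008,0,0,-1,0.0438,-0.008,0,0,-1,0.0438,-0.008,0,0,-1,0,0,0.02,0,-1,0,0,0.014,0,-1,0,0,0.003,0,-1,0,0,0.003,0]}}

```text
time_s: 6.8
eef_pos: [438.5, -161.3, 94.3]
ee_rot: [3.141, -0.0, -3.141]
ft_force: [-3.5, 0.6, 5.1]
finger_gap: -0.004
grasp_force: 2.1
```

{"name": "move_arm", "arguments": {"rows": [-1,0,0,0.003,0,-1,0,0,0.003,0]}}

```text
time_s: 7.05
eef_pos: [438.5, -161.3, 88.2]
ee_rot: [-3.142, 0.0, -3.141]
ft_force: [-3.3, 0.8, 4.1]
finger_gap: -0.002
grasp_force: 2.1
```

{"name": "move_arm", "arguments": {"rows": [-1,0,0,0.002,0,-1,0,0,0.001,0]}}

```text
time_s: 7.3
eef_pos: [438.6, -161.3, 85.1]
ee_rot: [3.142, -0.0, -3.141]
ft_force: [-3.2, 1.0, 3.8]
finger_gap: -0.003
grasp_force: 1.9
```

{"name": "move_arm", "arguments": {"rows": [-1,0,0,0.0008,0]}}

```text
time_s: 7.42
eef_pos: [438.7, -161.4, 84.7]
ee_rot: [-3.141, 0.0, -3.141]
ft_force: [-7.8, 2.7, 27.6]
finger_gap: -0.003
grasp_force: 13.7
```

Both latches are down. Now I'll move to above the rocker's raised half, near (568.5, 224).

{"name": "move_arm", "arguments": {"rows": [-1,0,0,-0.03,0,-1,0,0,-0.03,0,-1,-0.0162,0.0482,0,0,-1,-0.0162,0.0482,0,0,-1,-0.0162,0.0482,0,0,-1,-0.0162,0.0482,0,0,-1,-0.0162,0.0482,0,0,-1,-0.0162,0.0482,0,0,-1,-0.0162,0.0482,0,0,-1,-0.0162,0.0482,0,0]}}

```text
time_s: 8.68
eef_pos: [568.9, 226.2, 144.4]
ee_rot: [3.141, 0.001, -3.141]
ft_force: [0.7, -1.4, 0.3]
finger_gap: -0.002
grasp_force: 0.0
```

{"name": "move_arm", "arguments": {"rows": [-1,0,0,0.03,0,-1,0,0,0.03,0,-1,0,0,0.01,0,-1,0,0,0,0]}}

```text
time_s: 9.18
eef_pos: [568.2, 224.2, 74.3]
ee_rot: [-3.142, -0.0, -3.142]
ft_force: [-0.9, 0.7, -0.4]
finger_gap: -0.001
grasp_force: 0.0
```

```bash
python3 - <<'E'
from bench import *
from h import *
b=camera("scene")["image"][:,:,::-1][150:240,280:400]
cv2.imwrite("pics/s5.png",cv2.convertScaleAbs(cv2.resize(b,(720,540),interpolation=cv2.INTER_CUBIC),alpha=1.8))
print(get_state()["eef_pos"])
E
```

```text
[568.6232264  224.30355577  75.0409075 ]
```

View pics/s5.png

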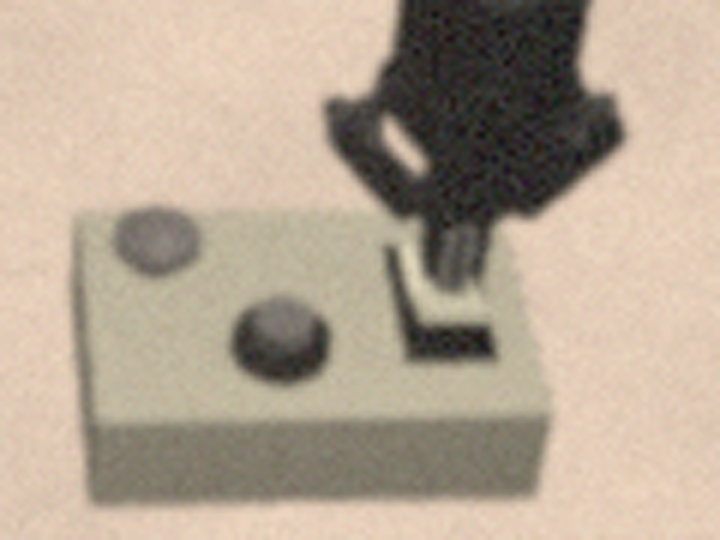

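The fingertips at (458,285) are over the rocker's white raised half, which runs from about (410,245) to (485,325). I'll press down.

{"name": "move_arm", "arguments": {"rows": [-1,0,0,0.004,0,-1,0,0,0.004,0,-1,0,0,0.003,0]}}

```text
time_s: 9.6
eef_pos: [568.5, 224.3, 63.6]
ee_rot: [3.141, 0.001, -3.141]
ft_force: [1.3, 0.1, 3.0]
finger_gap: -0.004
grasp_force: 1.3
```

{"name": "move_arm", "arguments": {"rows": [-1,0,0,0.002,0,-1,0,0,0.002,0]}}

```text
time_s: 9.85
eef_pos: [568.4, 224.3, 59.4]
ee_rot: [3.141, 0.001, -3.141]
ft_force: [1.3, 0.5, 3.2]
finger_gap: 0.003
grasp_force: 1.3
```

{"name": "move_arm", "arguments": {"rows": [-1,0,0,0.001,0,-1,0,0,0.001,0]}}

```text
time_s: 10.1
eef_pos: [568.2, 224.3, 57.4]
ee_rot: [3.142, 0.0, -3.141]
ft_force: [1.6, 0.2, 2.6]
finger_gap: 0.001
grasp_force: 1.3
```

{"name": "move_arm", "arguments": {"rows": [-1,0,0,0.001,0]}}

```text
time_s: 10.22
eef_pos: [568.2, 224.3, 56.4]
ee_rot: [3.142, 0.0, -3.141]
ft_force: [2.3, 0.5, 2.2]
finger_gap: 0.003
grasp_force: 1.3
```

{"name": "move_arm", "arguments": {"rows": [-1,0,0,0.0007,0]}}

```text
time_s: 10.35
eef_pos: [568.2, 224.3, 55.8]
ee_rot: [3.141, 0.0, -3.141]
ft_force: [0.3, 0.4, 13.2]
finger_gap: 0.002
grasp_force: 6.3
```

The rocker is at its stop. Next is the start button at (579.4, 148).

{"name": "move_arm", "arguments": {"rows": [-1,0,0,0,0,-1,0,0,-0.03,0,-1,0,0,-0.02,0,-1,-0.0055,-0.038,0,0,-1,-0.0055,-0.038,0,0,-1,0,0,0.02,0,-1,0,0,0.013,0,-1,0,0,0.003,0]}}

```text
time_s: 11.35
eef_pos: [578.2, 148.5, 68.6]
ee_rot: [-3.141, -0.002, -3.141]
ft_force: [0.4, 0.3, 0.1]
finger_gap: -0.001
grasp_force: 0.0
```

{"name": "move_arm", "arguments": {"rows": [-1,0,0,0.002,0,-1,0,0,0.002,0,-1,0,0,0.002,0]}}

```text
time_s: 11.72
eef_pos: [579.2, 148.6, 64.0]
ee_rot: [3.141, 0.0, -3.141]
ft_force: [-2.4, 2.0, 2.9]
finger_gap: -0.003
grasp_force: 1.8
```

{"name": "move_arm", "arguments": {"rows": [-1,0,0,0.001,0,-1,0,0,0.001,0]}}

```text
time_s: 11.98
eef_pos: [579.3, 148.4, 61.9]
ee_rot: [3.141, 0.0, -3.141]
ft_force: [-2.4, 3.3, 9.2]
finger_gap: -0.001
grasp_force: 4.6
```

The button is at its stop (9 N). I'll hold a moment, then release and retreat.

{"name": "move_arm", "arguments": {"rows": [-1,0,0,0.0003,0,-1,0,0,0,0,-1,0,0,0,0,-1,0,0,-0.01,0,-1,0,0,-0.03,0,-1,0,0,-0.06,0,-1,0,0,-0.06,0,-1,0.06,0,0,0,-1,0.06,0,0,0,-1,0.06,0,0,0]}}

```text
time_s: 13.22
eef_pos: [397.3, 147.8, 221.7]
ee_rot: [-3.141, 0.001, 3.142]
ft_force: [-0.1, 0.6, 1.2]
finger_gap: -0.002
grasp_force: 0.0
```

```bash
python3 - <<'E'
from bench import *
from h import *
b=camera("scene")["image"][:,:,::-1][130:260,140:400]
cv2.imwrite("pics/s6.png",cv2.convertScaleAbs(cv2.resize(b,(780,390),interpolation=cv2.INTER_CUBIC),alpha=1.8))
print(get_state()["eef_pos"],get_state()["ft_force"])
E
```

```text
[388.71950913 147.1468192  220.56849171] [-9.76889858 -0.35205093 -0.85923499]
```

View pics/s6.png

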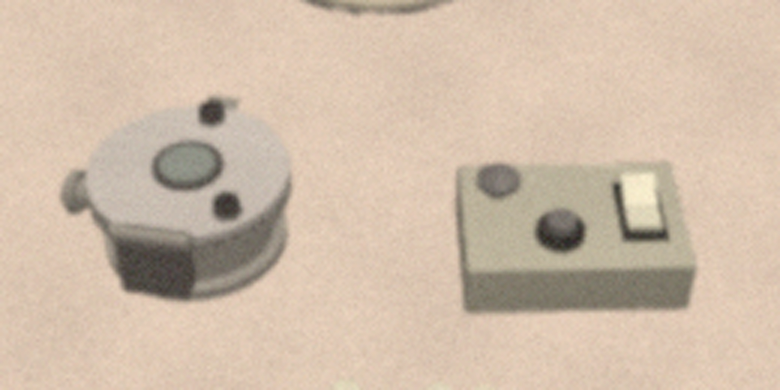

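Both latch heads, at (211,112) and (227,206), sit down on the lid. The rocker at (642,203) is tipped, the start button at (560,228) is out, and the console has not shifted. Handing in.

```bash
python3 -c "
from bench import *
print(close_job())"
```

```text
the job is handed in; nothing more can be done
None
```

I handed the job in after about 13 s of arm time: both latches went down in order, then the rocker was tipped, and the start button was pressed, held and came back out; the closing picture agrees, but no verdict came back.

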